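# Seat the filtration cell cover on its pins and latch it

### The arm

A 7-joint arm with a two-finger parallel gripper is mounted at the origin on a cart in front of the work surface, level with it; the furniture and walls round the work are solid. World frame = base frame: x ahead of the robot, y to its left, z up, the work surface at z = 0. Lengths are in m, angles in rad, forces in N, time in s.
With the tool pointing down it reaches from about 0.4 to 0.875 m from the base axis. Payload 19.3 kg.
Tool frame: the origin (TCP) lies midway between the tips of the shut fingers; the grasp point (between the pads) lies 19 mm behind it; z points along the fingers, y is the line along which they close (so a half turn about z gives the same grasp; the last joint's range is limited). The gripper opens to 85 mm and grips with 20 to 120 N. Pads are 22 mm wide; open, the fingers measure 114 mm over their backs; the gripper's body (76 mm by 85 mm) begins 54 mm behind the grasp point. The pads swing forward as they close: fully open they stand 13 mm farther back than shut.
Start: joints at [-1.32, 0.521, -0.036, 1.599, 0.021, 1.021, -0.113], TCP at [0.197, 0.593, 0.231] pointing down, gripper open.
Joint ranges: [-2.91, 2.91], [-0.3, 2.13], [-1.5, 1.42], [0.17, 2.43], [-1.26, 4.41], [0.16, 1.93], [-2.52, 2.52]. Speed limits (rad/s): [1.89, 1.89, 2.39, 2.39, 3.01, 3.01, 3.01].

### API

Orientations are given as a unit quaternion [w, x, y, z].
In Python, from station import sensors, optics, workorder gives the robot as it stands.
- The arm moves only by the shell command python3 -m pendant 'ROWS'. ROWS is JSON, a list of rows, each a list of 3 entries, a list of its own where there are three numbers: the shift along the world's x, y, z scaled (see below), then the turn, a rotation vector about the world's x, y, z scaled (see below), then the closure, from -1 (fully open) to 1 (shut), so that 0 is half open. In form: [[[x, y, z], [rx, ry, rz], claw], ...]. A call has exactly 10 rows; each row is the pose to reach, as a shift and turn from the pose commanded when the call began, turning the shorter way round; what a row does not reach only later rows make up. The controller multiplies each number of a shift by 400 mm and each number of a turn by 180 degrees. A row lasts 1/10 s, in which the tool goes at most 50 mm and 8.59 degrees, less where a joint would pass 70% of its speed; a pose out of reach is approached as far as the arm can. A call with a number of a shift or a turn outside -1 to 1 is refused whole. A call with a gripper value outside its range is refused whole. The fingers move at their own pace and stop on an object; the grip force is fixed at half the most. Time passes only in rows, so rows that repeat a pose let the fingers close, or fill a call up. It gives the time, the measured TCP pose, the force and the opening at its end, in the units of the state.
- sensors.state(): the state, without advancing time (a new reading comes with each control period).
- optics.capture(name): name is "scene" or "top" or "wrist"; returns a dict with "image" (420x560x3 uint8, blue, green, red), "fx", "fy", "cx", "cy" (pixels), "R" (3x3) and "t" (3): a world point X has camera coordinates R X + t. Camera axes: x right, y down, z forward; pixel columns grow to the right and rows downward; lengths in m; the calibration is good to about 2 mm. The wrist camera is an equidistant fisheye: a pixel r from the principal point sees the ray r / f radians off the axis. A picture is of the moment at which its call begins. There is no depth.
- workorder.sign_off(): hands the job in, once; it reports no verdict.
Trained networks look in the newest picture that a camera, given by its name, has taken for a name from the list of things; names that differ only in an ending like _2 or _b are one class to them, and where a whole thing is asked for, a point or a joint stands for the part that bears it (a point fixed in the world has none). Each returns a list of dicts, best first, with "score" (0 to 1); they miss things now and then, are a little off and sometimes report something else, mostly with a low value. They report only what shows in the picture. A call takes as long as a camera call. They do not tell look-alikes from the thing itself.
- optics.search_frame(target, camera): "extent" ([centre column, centre row, width, height] as shares, 0 to 1, of the picture: columns of its width, rows of its height, round what is visible of it).
The state is a dict: "t": time; "q": joint angles; "joint_vel": joint speeds; "tau": joint torques, N m; "tool_pos": TCP position; "eef_rot": TCP orientation; "wrist_force": force on the tool from outside, world axes, zero at the start; "wrist_torque": the same for the moment, N m; "gripper_width": opening from 0.0 (shut) to 1.0 (fully open).
Only numpy, scipy, OpenCV 4.12 (cv2) and the standard library are available. Lean on these libraries where they do the work, as an engineer would, in place of code of your own. Each camera call takes 0.05 s, during which the arm holds its last target. There are 200 camera calls.

### The job

Close the filtration cell: with the fingertips push the aluminium cover plate sideways by its edges until its holes drop over the two brass locating pins and it lies flat on the dark grey base, then push both red turn buttons fully round across the cover so that they hold it down. The cover is only pushed, never picked up: do not grip or touch the brass hose inlet on it, and leave the tins, vials, weight and beaker round about where they stand.

Things in the scene. Friction and masses are not known exactly. Their poses are not given: they have to be found in the camera images.
- cell_base: Dark grey base block of the cell, 132 x 222 x 22 mm (x, y, z), fixed. Origin: centre of its underside, z up; x points roughly away from the robot, y along its long side. Its flat deck is 22 mm up. Two brass locating pins (see the points) and, on posts at (x, y) = (+30, +70) and (-30, -70) mm, two red turn buttons rise 15.5 mm above the deck. A 23 mm brass drain nipple sticks out of its right (-y) side.
- pin_left (a point): Centre of the tip of the brass locating pin at (-39, +72) mm in the base's frame, 15.5 mm above the deck: 8 mm in diameter, the last 5 mm tapered to 3 mm across.
- pin_right (a point): The same for the other pin, at (+39, -72) mm in the base's frame.
- cover: Loose aluminium cover plate, 100 x 180 x 6 mm (x, y, z), about 0.35 kg; origin: centre of the plate's underside, axes as the base's when closed. It starts level on the tips of pins and buttons, 15.5 mm above the deck, its centre 14 to 24 mm short of its place (towards the base's -x), up to 16 mm to one side and turned up to 0.08 rad. Closed, its origin is at (0, 0, 22) mm in the base's frame.
- hole_left (a point): Centre, in the cover's underside, of the round hole 11 mm wide at (-39, +72) mm in the cover's frame, which goes over the left pin. Beside it a slot, 40 mm (x) by 14 mm, centred at (+17, +70) mm, lets the open left button through.
- hole_right (a point): The same at (+39, -72) mm for the right pin; the slot for the right button is centred at (-17, -70) mm.
- inlet: The brass hose inlet, part of the cover: a steel foot 34 mm across and 3 mm high with a hexagon and a barb, 28 mm high in all. Origin at the centre of its foot, on top of the cover. Not to be gripped or touched.
- button_left (a joint): Angle of the red turn button at the back left, an 8 mm round bar, axis 11.5 mm above the deck, reaching 30 mm from its post's axis to its rounded end. 0: open, pointing along the base's -x, in line with the slot. It turns counter-clockwise from above to a stop at 1.571: closed, pointing along the base's -y, 1.5 mm above the seated cover. Stays where it is left (friction 0.03 N m).
- button_left_tip (a point): Centre of the rounded end of the left turn button (26 mm from its post's axis); it moves with the button.
- button_right (a joint): Angle of the like red turn button at the front right of the base (post at (-30, -70) mm). 0: open, pointing along the base's +x. It turns counter-clockwise seen from above to a stop at 1.571: closed, pointing along the base's +y.
- button_right_tip (a point): Centre of the rounded end of the right turn button (26 mm from its post's axis); it moves with the button.
- tin_a: Moisture tin, 67 mm across, 38 mm high, origin under its centre, standing to the left of the base; to be left alone.
- tin_b: Open moisture tin, 64 mm across, 36 mm high, farther left; to be left alone.
- vial_a: Sample vial, 27 mm across, 64 mm high, origin under its centre, to the right of the base; to be left alone.
- vial_b: Sample vial, 27 mm across, 64 mm high, farther right; to be left alone.
- weight: Brass weight, 38 mm across, 71 mm high, on the left; to be left alone.
- glass: Small glass beaker, 54 mm across, 70 mm high, on the right; to be left alone.
There are look-alikes about, which are no part of the job. There is more than one size of the cover; the job needs the larger.

How it is judged:
By the outcome, as a careful person would: the job done as asked, in the order asked, and still so for the second after the job is handed in, with the robot touching nothing.
It also fails if it takes over 69 s, if anything falls off the work surface, if the arm or the gripper's body presses on something with over 40 N, if the wrist force passes 120 N, or if a joint passes its speed limit or range.

## Working session

There is one attempt and no reset: what is moved stays moved. The work goes in short steps, Python scripts to look and compute and a shell command to move; the robot and the scene stay as the last step left them, time stands still between calls to the robot, and variables do not carry over. Pictures are saved under pics/ and viewed, on a budget of 10 in all, crops included, one or two more only if the job needs it, and the job is handed in when it is done.

```bash
mkdir -p pics; ls; cat > h.py <<'E'
import sys; sys.path.insert(0,'.')
import cv2, numpy as np, json
from station import sensors, optics, workorder
def cap(n,f=None):
    c=optics.capture(n)
    if f: cv2.imwrite('pics/'+f,c['image'])
    return c
def ray(c,u,v):
    R=np.array(c['R']);t=np.array(c['t'])
    d=np.array([(u-c['cx'])/c['fx'],(v-c['cy'])/c['fy'],1.])
    return -R.T@t, R.T@d
def at(c,u,v,z):
    o,d=ray(c,u,v); return o+d*(z-o[2])/d[2]
def proj(c,X):
    p=np.array(c['R'])@np.array(X)+np.array(c['t'])
    return p[0]/p[2]*c['fx']+c['cx'],p[1]/p[2]*c['fy']+c['cy']
E
python3 - <<'E'
from h import *
for n in('top','scene'):
    c=cap(n,n+'0.png')
    print(n,c['fx'],c['cx'],c['cy'],np.round(-np.array(c['R']).T@c['t'],3),np.round(c['R'],2).tolist())
    for k in('cell_base','cover','inlet','pin_left','hole_left','button_left','tin_a','vial_a','weight','glass'):
        for r in optics.search_frame(k,n):
            e=r['extent'];print(k,round(r['score'],2),np.round([e[0]*560,e[1]*420,e[2]*560,e[3]*420],1))
print(sensors.state())
a=cv2.imread('pics/top0.png')
E
```

```text
pics
top 403.14408935296797 283.3829001217076 211.45986470762045 [ 0.459 -0.014  1.178] [[-0.02, -1.0, 0.0], [-1.0, 0.02, -0.05], [0.05, -0.01, -1.0]]
cell_base 0.82 [264.8 202.7  85.5  50. ]
cell_base 0.51 [198.6 219.7  22.8  22.9]
cover 0.72 [269.4 206.1  70.5  41.7]
inlet 0.62 [378.3 190.7   5.8  10.6]
inlet 0.4 [269.2 207.1   5.6  10.4]
pin_left 0.89 [266.7 201.1  82.   48.1]
hole_left 0.96 [376.4 192.   37.5  52.2]
hole_left 0.92 [268.1 205.3  65.2  40.1]
tin_a 0.84 [198.4 220.5  26.2  21.9]
tin_a 0.74 [130.  251.7  26.4  25.5]
vial_a 0.49 [425.1 239.9  16.2   9.1]
vial_a 0.4 [333.4 207.6  15.1   5.1]
weight 0.78 [131.  195.6  21.6  12.5]
weight 0.32 [270.3 206.1  67.4  40.6]
glass 0.62 [427.3 193.7  21.7  20.5]
glass 0.37 [131.8 251.5  28.3  22.3]
scene 517.6965300938618 282.5261062145018 210.29651275914563 [-0.051 -1.108  0.73 ] [[0.88, -0.47, -0.0], [-0.23, -0.42, -0.88], [0.41, 0.78, -0.48]]
cell_base 0.67 [282.4 223.1  73.6  37.1]
cover 0.67 [354.3 276.1  64.7  39.3]
inlet 0.46 [275.1 204.2  10.5  10.7]
inlet 0.44 [354.2 273.5  12.4  11.6]
pin_left 0.77 [282.1 218.9  74.3  
[... 415 characters left out ...]
([-1.32019339,  0.52139618, -0.03632342,  1.59950867,  0.02118651,
        1.02108207, -0.11278066]), 'joint_vel': array([ 2.61356054e-04, -1.69257842e-04, -1.00779240e-03,  1.25395634e-03,
       -1.26432816e-03, -1.80339856e-05, -2.55575429e-04]), 'tau': array([ 6.41498045e-04, -9.26813650e+01,  1.97866201e+00, -3.70250523e+01,
        1.80646777e-02,  1.70310013e-03, -2.84318889e-05]), 'tool_pos': array([0.19708447, 0.59310455, 0.23128979]), 'eef_rot': array([-1.25388544e-05,  1.59719556e-01,  9.87162430e-01, -3.93734206e-06]), 'wrist_force': array([ 0.57162191, -0.17556678, -0.48053159]), 'wrist_torque': array([ 0.02814142, -0.03152527,  0.00214878]), 'gripper_width': 1.0020246913556676}
```

View pics/top0.png

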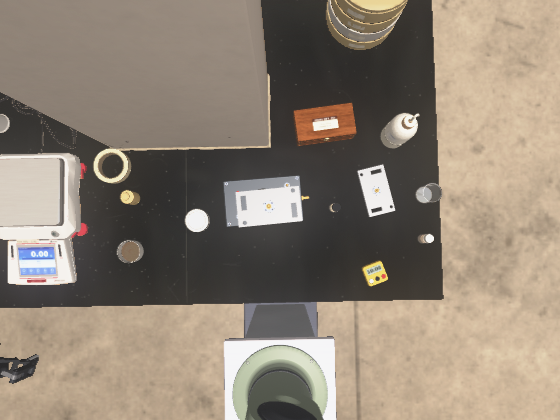

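View pics/scene0.png

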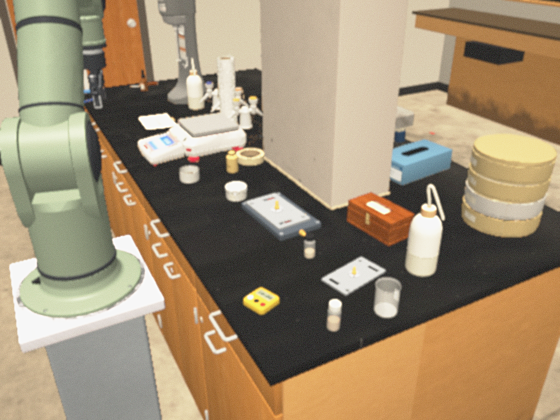

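Two plates are candidates: (269,206), lying on the dark base with the nipple, and (376,192), lying loose on the bench. I'll confirm with an enlarged crop.

```bash
python3 - <<'E'
from h import *
c=cap('top'); a=c['image']
cv2.imwrite('pics/crop1.png',cv2.resize(a[150:260,180:400],None,fx=3.6,fy=3.6,interpolation=cv2.INTER_CUBIC))
for u,v,z in[(267,203,.0225),(269,206,.04),(224,182,.022),(299,177,.022),(269,207,.06),(376,192,.005),(197,220,.038),(334,207,.064),(260,150,0)]: print(u,v,np.round(at(c,u,v,z),3))
E
```

```text
267 203 [0.544 0.027 0.022]
269 206 [0.534 0.02  0.04 ]
224 182 [0.607 0.149 0.022]
299 177 [ 0.617 -0.067  0.022]
269 207 [0.53 0.02 0.06]
376 192 [ 0.572 -0.292  0.005]
197 220 [0.498 0.225 0.038]
334 207 [ 0.526 -0.16   0.064]
260 150 [0.702 0.046 0.   ]
```

View pics/crop1.png

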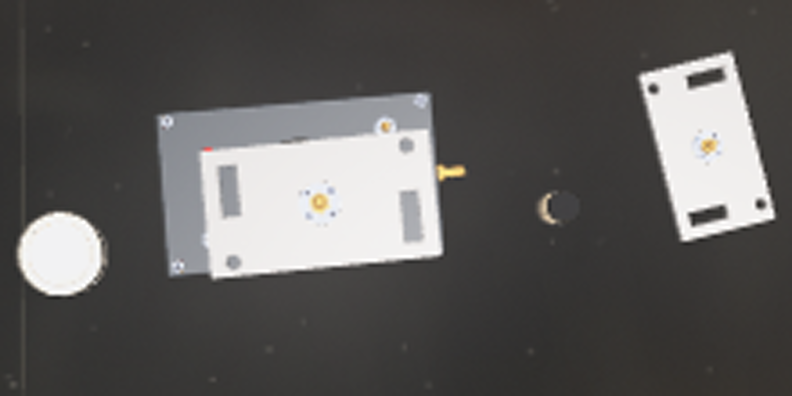

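The plate at (269,206) is clearly the larger one, about 180 mm long and lying on the base with the nipple. The one at (376,192) is smaller, loose on the bench, and a look-alike. Now I'll move over the base for a near view.

```bash
python3 -m pendant '[[[0.05,-0.1,0.1],[0,0,0.04],-1],[[0.55,-1,0.1],[0,0,0.117],-1],[[0.55,-1,0.1],[0,0,0.117],-1],[[0.55,-1,0.1],[0,0,0.117],-1],[[0.55,-1,0.1],[0,0,0.117],-1],[[0.55,-1,0.1],[0,0,0.117],-1],[[0.55,-1,0.1],[0,0,0.117],-1],[[0.55,-1,0.1],[0,0,0.117],-1],[[0.55,-1,0.1],[0,0,0.117],-1],[[0.55,-1,0.1],[0,0,0.117],-1]]'
python3 -m pendant '[[[0.1,-0.4,0],[0,0,0],-1],[[0.1,-0.4,0],[0,0,0],-1],[[0.1,-0.4,0],[0,0,0],-1],[[0.1,-0.4,0],[0,0,0],-1],[[0.1,-0.4,0],[0,0,0],-1],[[0.1,-0.4,0],[0,0,0],-1],[[0.1,-0.4,0],[0,0,0],-1],[[0.1,-0.4,0],[0,0,0],-1],[[0.1,-0.4,0],[0,0,0],-1],[[0.1,-0.4,0],[0,0,0],-1]]'
python3 - <<'E'
from h import *
c=cap('wrist','w1.png')
print({k:(np.round(v,3).tolist() if not isinstance(v,str) else v) for k,v in c.items() if k!='image'}); print(np.round(-np.array(c['R']).T@c['t'],3))
for k in('cover','hole_left','pin_left','button_left','inlet','cell_base'):
        for r in optics.search_frame(k,'wrist'):
            e=r['extent'];print(k,round(r['score'],2),np.round([e[0]*560,e[1]*420,e[2]*560,e[3]*420],1))
E
```

```text
t: 2.15
tool_pos: [0.4188, 0.1889, 0.2717]
eef_rot: [0.0, -0.021, 1.0, -0.0]
wrist_force: [-0.4, 1.2, 0.6]
gripper_width: 0.999
t: 3.15
tool_pos: [0.457, 0.0335, 0.2713]
eef_rot: [-0.0, -0.024, 1.0, 0.0]
wrist_force: [0.7, 0.4, 0.2]
gripper_width: 0.996
{'fx': 325.192, 'fy': 325.192, 'cx': 291.463, 'cy': 209.183, 'R': [[-0.048, 0.999, 0.0], [0.947, 0.046, 0.318], [0.317, 0.016, -0.948]], 't': [-0.011, -0.488, 0.274]}
[0.375 0.029 0.415]
cover 0.93 [278.9 229.7 155.   78.5]
cover 0.8 [ 85.6 233.9  67.6  86.1]
cover 0.23 [525.8 256.7  37.7  35.7]
hole_left 0.98 [279.7 231.8 144.8  78.3]
hole_left 0.6 [ 85.6 236.8  60.1  88.1]
pin_left 0.76 [286.8 235.4 183.   98.1]
inlet 0.67 [ 11.3 155.   22.5  19.4]
inlet 0.63 [ 85.2 238.3  17.   11.8]
inlet 0.58 [280.3 233.8  26.3  24.4]
cell_base 0.96 [287.8 234.7 182.8  95.1]
cell_base 0.24 [279.5 233.4  28.   23.7]
```

View pics/w1.png

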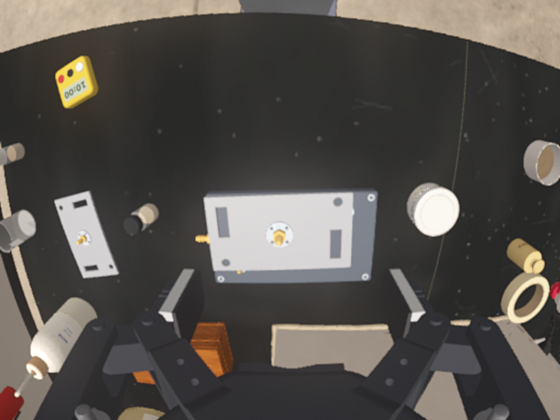

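The view shows the cover over (205-353, 192-268) and the base over (208-376, 190-283). Pin and button heads are visible at (239,270) and (352,212). Next I'll rectify at known heights and fit both outlines.

```bash
cat >> h.py <<'E'
def fproj(c,X):
    p=np.asarray(X)@np.array(c['R']).T+np.array(c['t'])
    rho=np.hypot(p[...,0],p[...,1]); th=np.arctan2(rho,p[...,2]); s=th/np.maximum(rho,1e-9)
    return np.stack([c['cx']+c['fx']*s*p[...,0],c['cy']+c['fy']*s*p[...,1]],-1)
X0,Y0,S=0.42,-0.15,2500. # rect image: row->x, col->y
def rect(c,z,X0=X0,Y0=Y0,S=S,nx=.22,ny=.34):
    r,q=np.mgrid[0:int(nx*S),0:int(ny*S)]
    W=np.stack([X0+r/S,Y0+q/S,np.full(r.shape,z)],-1)
    m=fproj(c,W).astype(np.float32)
    return cv2.remap(c['image'],m[...,0],m[...,1],cv2.INTER_LINEAR)
def rects(c,zc=.0435,X0=X0,Y0=Y0):
    im=cv2.cvtColor(rect(c,zc,X0,Y0),cv2.COLOR_BGR2GRAY)
    return im
E
python3 - <<'E'
from h import *
c=cap('wrist'); a=rect(c,.022); b=rect(c,.0435)
g=cv2.cvtColor(a,cv2.COLOR_BGR2GRAY)
cv2.imwrite('pics/r1.png',cv2.resize(np.vstack([a[:,:],b]),None,fx=.54,fy=.54,interpolation=cv2.INTER_AREA))
print(g[40:550:20,720].tolist()); print(g[:,650][::15].tolist()); print(g[300,::20].tolist())
E
```

```text
[48, 49, 51, 52, 52, 90, 199, 131, 133, 133, 132, 132, 132, 132, 131, 130, 130, 129, 129, 129, 126, 127, 54, 54, 54, 54]
[47, 49, 50, 51, 54, 55, 56, 57, 57, 63, 174, 219, 218, 217, 215, 216, 216, 215, 215, 215, 214, 214, 214, 214, 214, 214, 212, 213, 159, 130, 130, 130, 66, 63, 62, 60, 59]
[52, 52, 52, 54, 56, 58, 61, 63, 66, 62, 217, 200, 144, 181, 217, 218, 218, 217, 217, 221, 241, 220, 211, 240, 217, 217, 216, 216, 215, 215, 134, 135, 216, 216, 133, 133, 132, 127, 57, 57, 56, 64, 56]
```

View pics/r1.png

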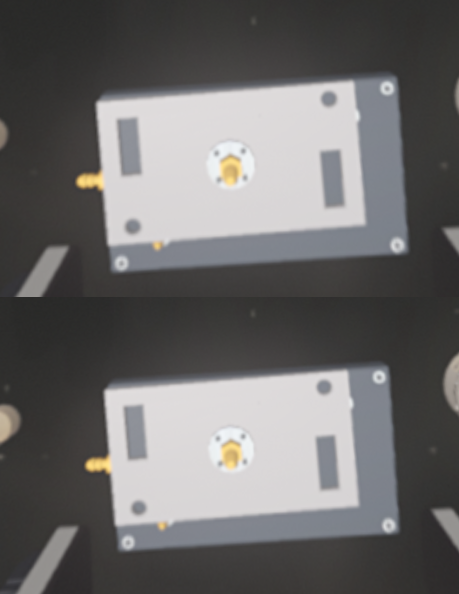

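```bash
cat >> h.py <<'E'
def fitline(p):
    vx,vy,x,y=cv2.fitLine(np.float32(p),cv2.DIST_HUBER,0,.01,.01).ravel(); return np.array([x,y]),np.array([vx,vy])
def basepose(c):
    g=cv2.GaussianBlur(cv2.cvtColor(rect(c,.022),cv2.COLOR_BGR2GRAY),(5,5),0)>95
    n,l,s,_=cv2.connectedComponentsWithStats(g.astype(np.uint8)); 
    m=l==l[g.shape[0]//2-20,400] 
    m=cv2.morphologyEx(m.astype(np.uint8),cv2.MORPH_OPEN,np.ones((45,45)))
    cs=np.nonzero(m.any(0))[0]; rs=np.nonzero(m.any(1))[0]
    far=[(X0+(len(m)-1-np.argmax(m[::-1,q]))/S,Y0+q/S) for q in range(cs[0]+60,cs[-1]-60,4)]
    left=[(X0+r/S,Y0+(m.shape[1]-1-np.argmax(m[r,::-1]))/S) for r in range(rs[0]+100,rs[-1]-60,4)]
    p,d=fitline(far); d*=np.sign(d[1]); q,e=fitline(left); e*=np.sign(e[0])
    yaw=np.arctan2(-d[0],d[1]); yaw2=np.arctan2(e[1],e[0])
    k=np.linalg.solve(np.array([d,-e]).T,q-p); cor=p+k[0]*d
    ex=np.array([np.cos(yaw),np.sin(yaw)]);ey=np.array([-ex[1],ex[0]])
    return cor-.066*ex-.111*ey,yaw,yaw2
def coverpose(c,z=.0435):
    g=cv2.GaussianBlur(cv2.cvtColor(rect(c,z),cv2.COLOR_BGR2GRAY),(5,5),0)>172
    m=cv2.morphologyEx(g.astype(np.uint8),cv2.MORPH_OPEN,np.ones((25,25)))
    n,l,s,_=cv2.connectedComponentsWithStats(m); i=1+np.argmax(s[1:,4]); m=l==i
    P=np.argwhere(m); P=P[::7]/S+[X0,Y0]
    (cx,cy),(w,h),a=cv2.minAreaRect(np.float32(P*1000))
    a=(a+45)%90-45
    return np.array([cx,cy])/1000,np.radians(a),(w,h)
def rel(b,yaw,p):
    ex=np.array([np.cos(yaw),np.sin(yaw)]);ey=np.array([-ex[1],ex[0]]); d=np.asarray(p)-b
    return np.array([d@ex,d@ey])*1000
E
python3 - <<'E'
from h import *
c=cap('wrist'); b,y,y2=basepose(c); p,a,wh=coverpose(c)
print(b,y,y2,p,a,wh,rel(b,y,p))
E
```

```text
[0.54851043 0.0369248 ] 0.065374926 0.0625263 [0.5325343  0.02054028] 0.0813418612806717 (102.659423828125, 183.8574676513672) [-17.01237658 -15.30582392]
```

Base centre is about (0.5485, 0.037) with yaw 0.064. The cover is at (-17, -15.3) mm relative to it, turned +0.017, all inside the stated start range. First I'll push in +y on the right edge with the fingers shut.

```bash
python3 -m pendant '[[[0.1,-0.16,0],[0,0,0.005],1],[[0.2075,-0.3225,0],[0,0,0.005],1],[[0.2075,-0.3225,0],[0,0,0.005],1],[[0.2075,-0.3225,0],[0,0,0.005],1],[[0.2075,-0.3225,-0.2],[0,0,0.005],1],[[0.2075,-0.3225,-0.3],[0,0,0.005],1],[[0.2075,-0.3225,-0.4],[0,0,0.005],1],[[0.2075,-0.3225,-0.47],[0,0,0.005],1],[[0.2075,-0.3225,-0.5],[0,0,0.005],1],[[0.2075,-0.3225,-0.5],[0,0,0.005],1]]'
python3 - <<'E'
from h import *
c=cap('wrist','w2.png'); print(np.round(sensors.state()['tool_pos'],4))
p,a,wh=coverpose(c); print(p,a,wh)
E
```

```text
t: 4.6
tool_pos: [0.5395, -0.0958, 0.0705]
eef_rot: [-0.001, -0.031, 1.0, 0.0]
wrist_force: [-0.6, -0.5, 0.1]
gripper_width: 0.003
[ 0.5404 -0.096   0.072 ]
[0.53179663 0.0218968 ] 0.08070600660328006 (100.9057846069336, 181.17015075683594)
```

View pics/w2.png

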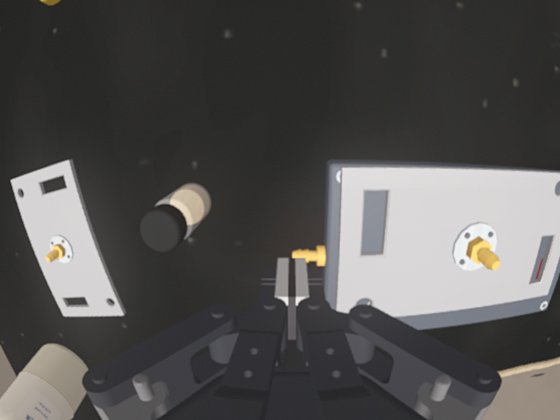

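```bash
python3 -m pendant '[[[0,0,-0.06],[0,0,0],1],[[0,0,-0.1],[0,0,0],1],[[0,0,-0.1075],[0,0,0],1],[[0,0,-0.1075],[0,0,0],1],[[0,0.015,-0.1075],[0,0,0],1],[[-0.001,0.025,-0.1075],[0,0,0],1],[[-0.002,0.034,-0.1075],[0,0,0],1],[[-0.003,0.042,-0.1075],[0,0,0],1],[[-0.003,0.05,-0.1075],[0,0,0],1],[[-0.003,0.05,-0.1075],[0,0,0],1]]'
python3 - <<'E'
from h import *
c=cap('wrist','w3.png'); print(np.round(sensors.state()['tool_pos'],4))
p,a,wh=coverpose(c); print(p,a,wh); b,y,y2=basepose(c); print(b,y,y2,rel(b,y,p),rel([.5485,.0369],.064,p))
E
```

```text
t: 5.65
tool_pos: [0.539, -0.0755, 0.0284]
eef_rot: [0.0, -0.031, 1.0, -0.0]
wrist_force: [0.0, -0.8, 0.7]
gripper_width: -0.0
[ 0.5389 -0.0756  0.0283]
[0.53198938 0.02113764] 0.07677201000815023 (100.90189361572266, 167.56649780273438)
[0.5438344  0.09244129] -0.3629932 0.5126775 [ 14.24490492 -70.86322725] [-17.4849203  -14.67412933]
```

View pics/w3.png

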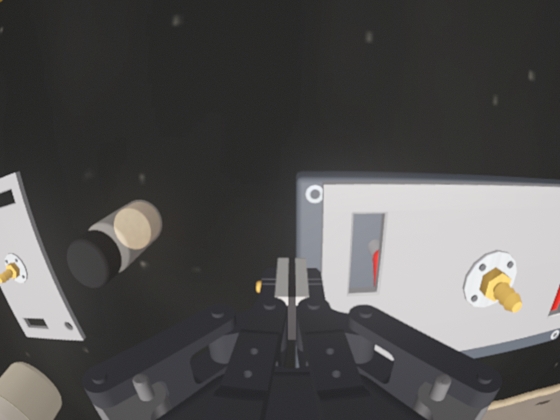

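```bash
cat >> h.py <<'E'
def fat(c,u,v,z):
    d=np.array([(u-c['cx'])/c['fx'],(v-c['cy'])/c['fy']]);r=np.hypot(*d)
    q=np.r_[d/r*np.sin(r),np.cos(r)] if r>0 else np.array([0,0,1.])
    R=np.array(c['R']);o=-R.T@c['t'];w=R.T@q
    return o+w*(z-o[2])/w[2]
E
python3 - <<'E'
from h import *
c=cap('wrist'); 
for n,u,v,z in[('cov edge',322,262,.0435),('cov edge top',322,184,.0435),('near edge',540,188,.0435),('base corner',298,174,.022),('slot LT',353,214,.0435),('slot RB',382,293,.0435),('finger L',276,262,.0284),('finger R',308,262,.0284)]:
    p=fat(c,u,v,z); print(n,np.round(p,4),rel([.5485,.0369],.064,p[:2]).round(1))
E
```

```text
cov edge [ 0.5236 -0.0634  0.0435] [-31.2 -98.5]
cov edge top [ 0.4882 -0.0668  0.0435] [-66.8 -99.6]
near edge [0.4804 0.0469 0.0435] [-67.3  14.3]
base corner [ 0.4893 -0.0761  0.022 ] [ -66.3 -109. ]
slot LT [ 0.5002 -0.0524  0.0435] [-53.9 -86. ]
slot RB [ 0.5394 -0.0324  0.0435] [-13.6 -68.6]
finger L [ 0.5329 -0.0841  0.0284] [ -23.3 -119.7]
finger R [ 0.5319 -0.0682  0.0284] [ -23.3 -103.8]
```

The finger is now against the cover edge, and the cover has moved about 6 mm in +y with roughly 8 mm to go. I'll push 8 mm more, then back off and rise to look.

```bash
python3 -m pendant '[[[0,0.006,0],[0,0,0],1],[[-0.001,0.012,0],[0,0,0],1],[[-0.001,0.018,0],[0,0,0],1],[[-0.001,0.02,0],[0,0,0],1],[[-0.001,0.02,0],[0,0,0],1],[[0,-0.02,0],[0,0,0],1],[[0,-0.03,0.1],[0,0,0],0.5],[[-0.1,0.03,0.22],[0,0,0],-1],[[-0.2,0.15,0.3],[0,0,0],-1],[[-0.26,0.27,0.3],[0,0,0],-1]]'
python3 -m pendant '[[[-0.03,0.05,0],[0,0,0],-1],[[-0.03,0.05,0],[0,0,0],-1],[[-0.03,0.05,0],[0,0,0],-1],[[-0.03,0.05,0],[0,0,0],-1],[[-0.03,0.05,0],[0,0,0],-1],[[-0.03,0.05,0],[0,0,0],-1],[[-0.03,0.05,0],[0,0,0],-1],[[-0.03,0.05,0],[0,0,0],-1],[[-0.03,0.05,0],[0,0,0],-1],[[-0.03,0.05,0],[0,0,0],-1]]'
python3 - <<'E'
from h import *
c=cap('wrist','w4.png'); print(np.round(sensors.state()['tool_pos'],4))
p,a,wh=coverpose(c); print(p,a,wh); b,y,y2=basepose(c); print(b,y,y2,rel(b,y,p),rel([.5485,.0369],.064,p))
E
```

```text
t: 6.75
tool_pos: [0.4531, 0.0025, 0.1425]
eef_rot: [0.001, -0.03, 1.0, 0.0]
wrist_force: [1.1, 1.8, -0.9]
gripper_width: 0.676
t: 7.75
tool_pos: [0.4416, 0.0227, 0.1406]
eef_rot: [-0.0, -0.031, 1.0, -0.0]
wrist_force: [0.1, -1.1, 0.1]
gripper_width: 1.002
[0.4416 0.0227 0.1406]
[0.53136749 0.03489752] 0.07624097568678843 (101.37132263183594, 179.4078826904297)
[0.54878384 0.03281508] 0.064506 0.40953988 [-17.24588672   3.20079441] [-17.22550305  -0.90264626]
```

View pics/w4.png

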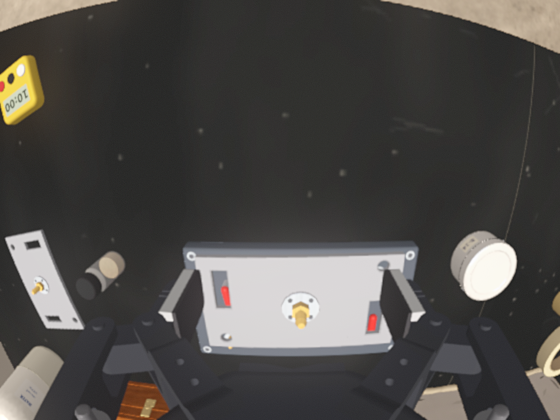

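The cover is now centred in y to within about 1 mm. Its edges (197..404) sit symmetrically between the base screws (192, 409), and both red buttons show in the slots at (226,294) and (372,322). Next comes the +x push with both fingers open, squared to the base.

```bash
python3 -m pendant '[[[0.043,0.021,-0.1],[0,0,0],-1],[[0.043,0.021,-0.2],[0,0,0],-1],[[0.043,0.021,-0.309],[0,0,0],-1],[[0.043,0.021,-0.309],[0,0,0],-1],[[0.058,0.022,-0.309],[0,0,0],-1],[[0.072,0.023,-0.309],[0,0,0],-1],[[0.082,0.0235,-0.309],[0,0,0],-1],[[0.092,0.024,-0.309],[0,0,0],-1],[[0.103,0.025,-0.309],[0,0,0],-1],[[0.103,0.025,-0.309],[0,0,0],-1]]'
python3 - <<'E'
from h import *
c=cap('wrist','w5.png'); s=sensors.state();print(np.round(s['tool_pos'],4),s['wrist_force'])
p,a,wh=coverpose(c); print(p,a,wh,rel([.5485,.0369],.064,p))
E
```

```text
t: 8.8
tool_pos: [0.4839, 0.0329, 0.0175]
eef_rot: [0.001, -0.031, 1.0, 0.0]
wrist_force: [-0.2, 1.2, -1.4]
gripper_width: 0.997
[0.4835 0.0328 0.0173] [ 0.77139421 -0.48068553 -0.51850309]
[0.51175671 0.03419765] 0.05429440609804185 (35.291419982910156, 96.17546844482422) [-36.84089411  -0.34685507]
```

View pics/w5.png

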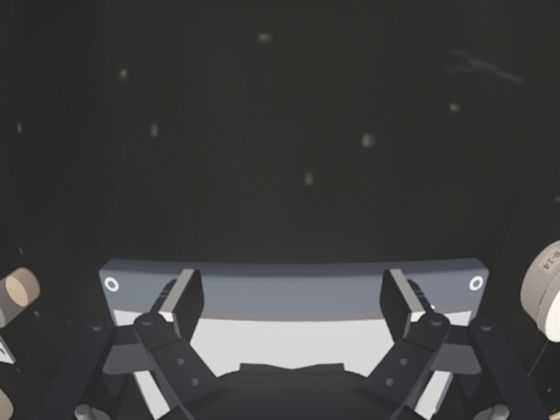

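```bash
cat >> h.py <<'E'
def near(c,z=.0435):
    # near edge of cover: dark->bright going +x, in rect at z
    g=cv2.GaussianBlur(cv2.cvtColor(rect(c,z),cv2.COLOR_BGR2GRAY),(5,5),0).astype(float)
    P=[]
    for y in np.arange(-.045,.11,.002):
        q=int((y-Y0)*S); col=g[:,q]; r=np.nonzero((col[8:]>170)&(col[:-8]<=170))[0]
        if len(r): P.append((X0+(r[0]+4)/S,y))
    P=np.array(P); m=np.median(P[:,0]); P=P[abs(P[:,0]-m)<.012]
    p,d=fitline(P); d*=np.sign(d[1]); yaw=np.arctan2(-d[0],d[1])
    x0=p[0]+d[0]/d[1]*(.0369-p[1])
    return rel([.5485,.0369],.064,[x0,.0369])[0],yaw,len(P)
E
python3 - <<'E'
from h import *
c=cap('wrist')
print(near(c),near(c,.028))
for n,u,v,z in[('Rscrew',111,284,.022),('Lscrew',476,283,.022),('edgeR',116,311,.0435),('edgeL',470,312,.0435)]:
    p=fat(c,u,v,z); print(n,rel([.5485,.0369],.064,p[:2]).round(1))
E
```

```text
(np.float64(-55.75153785860829), np.float32(0.057129223), 59) (np.float64(-43.4528824075291), np.float32(0.059985477), 61)
Rscrew [ -56.5 -101.9]
Lscrew [-56.7 103.9]
edgeR [-54.6 -87.9]
edgeL [-53.5  89.3]
```

```bash
python3 -m pendant '[[[0.003,0,0],[0,0,0],-1],[[0.005,0,0],[0,0,0],-1],[[0.007,0.0005,0],[0,0,0],-1],[[0.0085,0.0005,0],[0,0,0],-1],[[0.01,0.0006,0],[0,0,0],-1],[[0.011,0.0007,0],[0,0,0],-1],[[0.012,0.0008,0],[0,0,0],-1],[[0.013,0.0008,0],[0,0,0],-1],[[0.0135,0.0009,0],[0,0,0],-1],[[0.0135,0.0009,0],[0,0,0],-1]]'
python3 - <<'E'
from h import *
c=cap('wrist','w6.png')
print(near(c),near(c,.028))
s=cap('scene'); t=cap('top')['image']
cv2.imwrite('pics/m6.png',np.vstack([cv2.resize(c['image'][230:360,60:520],(800,226)),cv2.resize(s['image'][180:250,220:340],(600,350),interpolation=cv2.INTER_CUBIC).repeat(1,0) if 0 else cv2.copyMakeBorder(cv2.resize(s['image'][185:250,225:335],(592,350),interpolation=cv2.INTER_CUBIC),0,0,0,208,cv2.BORDER_CONSTANT)]))
E
```

```text
t: 9.9
tool_pos: [0.4883, 0.0331, 0.017]
eef_rot: [0.0, -0.031, 1.0, -0.0]
wrist_force: [0.6, -0.2, -0.4]
gripper_width: 1.002
(np.float64(-60.34642124763685), np.float32(0.05945559), 65) (np.float64(-49.29163652363195), np.float32(0.05854698), 62)
```

View pics/m6.png

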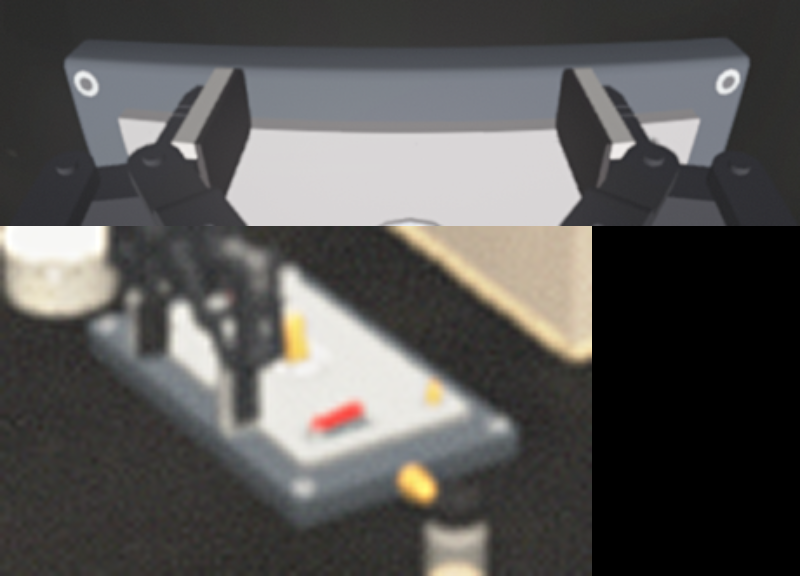

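The cover has dropped: the right button and pin now stand above the plate, and its near edge at z=28 mm reads -49.3 mm (nominal -50). I'll back off and check the seating from above.

```bash
python3 -m pendant '[[[-0.04,-0.003,0],[0,0,0],-1],[[-0.075,-0.005,0.02],[0,0,0],-1],[[-0.075,-0.005,0.12],[0,0,0],-1],[[-0.075,-0.005,0.22],[0,0,0],0],[[-0.075,-0.005,0.32],[0,0,0],1],[[-0.075,-0.005,0.34],[0,0,0],1],[[-0.075,-0.005,0.34],[0,0,0],1],[[-0.075,-0.005,0.34],[0,0,0],1],[[-0.075,-0.005,0.34],[0,0,0],1],[[-0.075,-0.005,0.34],[0,0,0],1]]'
python3 - <<'E'
from h import *
c=cap('wrist','w7.png'); s=sensors.state();print(np.round(s['tool_pos'],4),s['gripper_width'])
p,a,wh=coverpose(c,.028); print(p,a,wh,rel([.5485,.0369],.064,p)); print(near(c,.028))
cv2.imwrite('pics/m7.png',cv2.resize(c['image'][200:400,150:450],(800,533),interpolation=cv2.INTER_CUBIC))
E
```

```text
t: 11.05
tool_pos: [0.4577, 0.0309, 0.152]
eef_rot: [-0.001, -0.031, 1.0, -0.0]
wrist_force: [0.7, -1.1, -0.1]
gripper_width: 0.003
[0.4578 0.0309 0.1521] 0.0007917835855055571
[0.53678107 0.03783865] 0.06011246432872665 (73.25081634521484, 181.1259307861328) [-11.6349081    1.68623167]
(np.float64(-49.66414640710768), np.float32(0.059319332), 78)
```

View pics/m7.png

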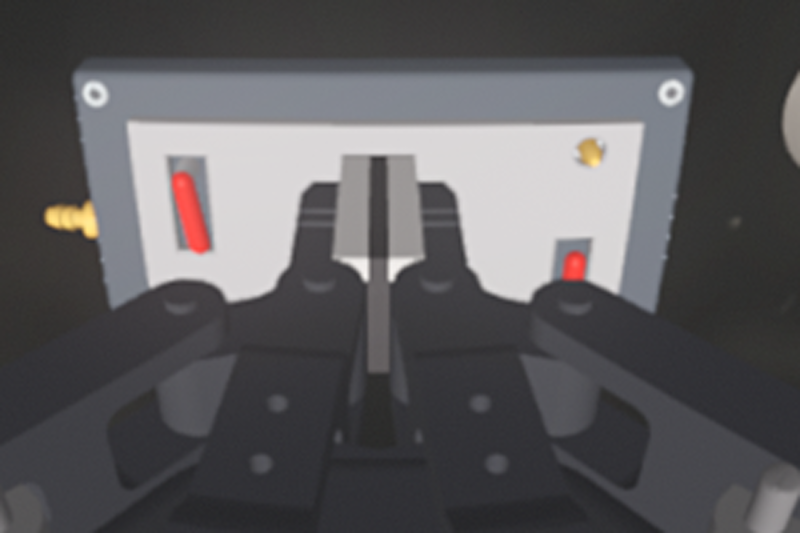

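The cover is seated: the left pin is through its hole at (590,152) and both buttons stand proud of the slots. Next is the left button.

```bash
python3 -m pendant '[[[0.1,0.11,0],[0,0,0],1],[[0.222,0.248,0],[0,0,0],1],[[0.222,0.248,0],[0,0,0],1],[[0.222,0.248,0],[0,0,0],1],[[0.222,0.248,-0.1],[0,0,0],1],[[0.222,0.248,-0.2],[0,0,0],1],[[0.222,0.248,-0.28],[0,0,0],1],[[0.222,0.248,-0.301],[0,0,0],1],[[0.222,0.248,-0.301],[0,0,0],1],[[0.222,0.248,-0.301],[0,0,0],1]]'
python3 -m pendant '[[[0.001,-0.02,0],[0,0,0],1],[[0.002,-0.035,0],[0,0,0],1],[[0.003,-0.05,0],[0,0,0],1],[[0.004,-0.065,0],[0,0,0],1],[[0.005,-0.085,0],[0,0,0],1],[[0.012,-0.095,0],[0,0,0],1],[[0.02,-0.1,0],[0,0,0],1],[[0.028,-0.1,0],[0,0,0],1],[[0.034,-0.1,0],[0,0,0],1],[[0.034,-0.1,0],[0,0,0],1]]'
python3 - <<'E'
from h import *
c=cap('wrist','w8.png'); s=sensors.state();print(np.round(s['tool_pos'],4),s['wrist_force'])
p=rel([.5485,.0377],.064,s['tool_pos'][:2]); print(p)
cv2.imwrite('pics/m8.png',cv2.resize(c['image'][180:380,130:430],(800,533),interpolation=cv2.INTER_CUBIC))
E
```

```text
t: 12.1
tool_pos: [0.5476, 0.1302, 0.0338]
eef_rot: [0.001, -0.031, 1.0, 0.0]
wrist_force: [-0.2, 0.3, 1.2]
gripper_width: 0.001
t: 13.1
tool_pos: [0.561, 0.0904, 0.0325]
eef_rot: [0.0, -0.031, 1.0, -0.0]
wrist_force: [-0.2, 0.4, 0.5]
gripper_width: 0.003
[0.5608 0.0905 0.0325] [ 0.03597828  0.00184361 -0.18309091]
[15.6621915  51.87629346]
```

View pics/m8.png

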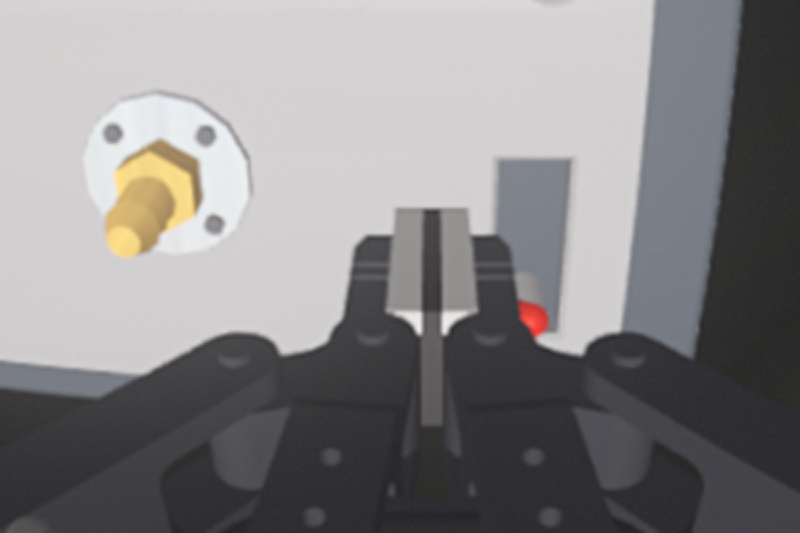

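The button has left the slot and is nearly round. I'll press it on towards its stop and watch the force.

```bash
python3 -m pendant '[[[0.002,0,0],[0,0,0],1],[[0.004,0,0],[0,0,0],1],[[0.006,0,0],[0,0,0],1],[[0.006,0,0],[0,0,0],1],[[0.007,0,0],[0,0,0],1],[[0.008,0,0],[0,0,0],1],[[0.008,0,0],[0,0,0],1],[[0.008,0,0],[0,0,0],1],[[0.008,0,0],[0,0,0],1],[[0.008,0,0],[0,0,0],1]]'
```

```text
t: 14.15
tool_pos: [0.5628, 0.0903, 0.0323]
eef_rot: [-0.001, -0.031, 1.0, -0.0]
wrist_force: [-7.2, 0.5, 1.9]
gripper_width: -0.003
```

About 7 N against a firm stop. Left is closed, so on to the right button.

```bash
python3 -m pendant '[[[-0.02,0,0],[0,0,0],1],[[-0.02,0,0.1],[0,0,0],1],[[-0.02,-0.01,0.22],[0,0,0],1],[[-0.025,-0.12,0.22],[0,0,0],1],[[-0.031,-0.24,0.22],[0,0,0],1],[[-0.031,-0.362,0.22],[0,0,0],1],[[-0.031,-0.362,0.2],[0,0,0],1],[[-0.031,-0.362,0.1],[0,0,0],1],[[-0.031,-0.362,0.02],[0,0,0],1],[[-0.031,-0.362,0],[0,0,0],1]]'
python3 - <<'E'
from h import *
c=cap('wrist','w9.png'); s=sensors.state();print(np.round(s['tool_pos'],4),s['wrist_force'])
print(rel([.5485,.0377],.064,s['tool_pos'][:2]))
E
```

```text
t: 15.15
tool_pos: [0.5499, -0.0543, 0.0301]
eef_rot: [-0.002, -0.031, 1.0, 0.0]
wrist_force: [-0.1, 0.7, -0.2]
gripper_width: -0.001
[ 0.5502 -0.0544  0.0305] [-0.30494826  0.30313523 -0.43984897]
[ -4.20498226 -92.02416403]
```

```bash
python3 -m pendant '[[[-0.001,0.02,0.002],[0,0,0],1],[[-0.002,0.035,0.002],[0,0,0],1],[[-0.003,0.05,0.002],[0,0,0],1],[[-0.004,0.065,0.002],[0,0,0],1],[[-0.005,0.085,0.002],[0,0,0],1],[[-0.012,0.095,0.002],[0,0,0],1],[[-0.02,0.1,0.002],[0,0,0],1],[[-0.028,0.1,0.002],[0,0,0],1],[[-0.034,0.1,0.002],[0,0,0],1],[[-0.036,0.1,0.002],[0,0,0],1]]'
python3 -m pendant '[[[-0.002,0,0],[0,0,0],1],[[-0.003,0,0],[0,0,0],1],[[-0.004,0,0],[0,0,0],1],[[-0.005,0,0],[0,0,0],1],[[-0.006,0,0],[0,0,0],1],[[-0.006,0,0],[0,0,0],1],[[-0.006,0,0],[0,0,0],1],[[-0.006,0,0],[0,0,0],1],[[-0.006,0,0],[0,0,0],1],[[-0.006,0,0],[0,0,0],1]]'
```

```text
t: 16.2
tool_pos: [0.537, -0.0146, 0.0335]
eef_rot: [0.0, -0.031, 1.0, 0.0]
wrist_force: [3.2, 0.8, 1.6]
gripper_width: -0.003
t: 17.2
tool_pos: [0.5364, -0.0147, 0.0339]
eef_rot: [0.002, -0.031, 1.0, -0.0]
wrist_force: [9.8, 1.2, 1.5]
gripper_width: -0.002
```

Also against its stop, at about 10 N. I'll back off, rise, and look.

```bash
python3 -m pendant '[[[0.03,0,0],[0,0,0],1],[[0.03,0,0.1],[0,0,0],1],[[0.0,0,0.22],[0,0,0],1],[[-0.1,0.05,0.32],[0,0,0],1],[[-0.2,0.1,0.4],[0,0,0],1],[[-0.28,0.11,0.45],[0,0,0],1],[[-0.28,0.11,0.45],[0,0,0],1],[[-0.28,0.11,0.45],[0,0,0],1],[[-0.28,0.11,0.45],[0,0,0],1],[[-0.28,0.11,0.45],[0,0,0],1]]'
python3 - <<'E'
from h import *
c=cap('wrist','w10.png'); print(near(c,.028),coverpose(c,.028)); b=basepose(c); print(b)
s=cap('scene')['image'];t=cap('top')['image']
a=cv2.resize(c['image'][170:330,130:430],(800,427),interpolation=cv2.INTER_CUBIC)
q=np.hstack([cv2.resize(s[185:250,225:335],(290,171),interpolation=cv2.INTER_CUBIC),cv2.resize(t[150:260,110:440],(510,171),interpolation=cv2.INTER_CUBIC)])
cv2.imwrite('pics/m10.png',np.vstack([a,q]))
E
```

```text
t: 18.2
tool_pos: [0.4229, 0.029, 0.2126]
eef_rot: [-0.001, -0.031, 1.0, -0.0]
wrist_force: [-0.1, -0.3, 0.5]
gripper_width: 0.001
(np.float64(-49.72666263665386), np.float32(0.059677552), 78) (array([0.53637091, 0.08977141]), np.float64(0.05762852149644213), (78.61544799804688, 77.73997497558594))
(array([0.49801326, 0.02311759], dtype=float32), np.float32(0.2557566), np.float32(0.054139774))
```

View pics/m10.png

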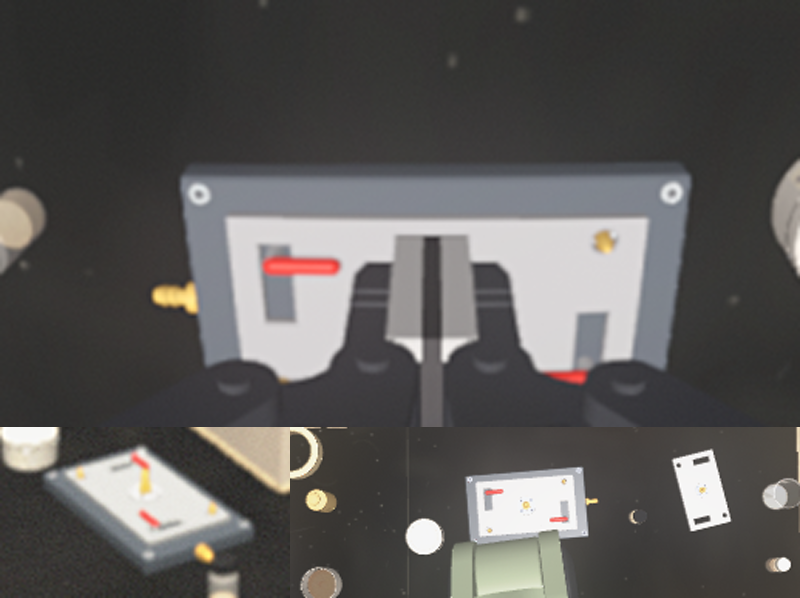

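Both red bars lie straight across the cover, parallel to the base's near edge. Both pins show through their holes, and the tins, vials and other items stand where they were. Handing in.

```bash
python3 -c "
from h import *
print(workorder.sign_off())"
```

```text
the job is handed in; nothing more can be done
None
```

The filtration cell is closed and the job is handed in at about 18.5 s on the robot's clock; `sign_off()` reports no verdict. I pushed the larger cover about 15 mm in +y with the shut fingers, then about 17 mm in +x with the two open fingers, until it dropped over the pins. I then turned the left button and the right button onto their stops.

**Cover:** In the last pictures both pins stand through their holes. The near edge measures -49.7 mm in the base's frame, where -50 is nominal, and the cover's yaw is within about 0.005 rad of the base's.

**Buttons:** Both red bars lie straight across the cover. Each met a firm stop, at about 7 N on the left and 10 N on the right.

**Surroundings:** The inlet was never touched, and the tins, vials, weight and beaker look undisturbed. The arm was clear of everything at hand-in.

**Checks that failed or disagreed:** The automatic outline fits of the whole cover and base failed in the last picture because the gripper hid part of them, so I relied on the near-edge fit and the pictures instead. The base's y position differed by 1 to 2 mm between views, within the stated camera calibration. I viewed 12 pictures, two over the budget of 10, to check the button positions.

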